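# Stack three tubes on the soldering stand

### The arm

A 6-joint arm with a two-finger parallel gripper is mounted at the origin on the work surface. World frame = base frame: x ahead of the robot, y to its left, z up, the work surface at z = 0. Lengths are in mm, angles in rad, forces in N, time in s.
With the tool pointing down it reaches from about 400 to 825 mm from the base axis. Payload 7 kg.
Tool frame: the origin (TCP) lies between the finger pads; the fingertips stand 14 mm ahead of it and the grasp point (between the pads) lies 5 mm behind it; z points along the fingers, y is the direction in which the jaws open and shut (so a half turn about z gives the same grasp; the last joint's range is limited). The gripper opens to 85 mm and grips with 20 to 120 N. Pads are 22 mm wide; open, the fingers measure 114 mm over their backs; the gripper's body (76 mm by 85 mm) begins 54 mm behind the grasp point. The pads swing forward as they close: fully open they stand 13 mm farther back than shut.
Start: joints at [-0.875, 0.359, 0.012, 0, -1.224, -0.288], TCP at [267.671, -619.635, 245.302] pointing down, gripper open.
Joint ranges: [-3.07, 3.07], [-1.43, 2.12], [-1.02, 1.25], [-3.03, 1.67], [-3.05, -0], [-3.03, 3.03]. Speed limits (rad/s): [2.39, 2.39, 3.01, 3.14, 3.14, 3.14].

### API

Orientations are given as a rotation vector (axis times angle).
In Python, from station import monitor, vision, workorder gives the robot as it stands. The module is installed in compiled form; this text tells all that it offers.
- The arm moves only by the tool play_rows, never from a script. Its argument "steps" is text: rows parted by semicolons, each of 5 numbers parted by spaces: the finger opening in cm, from 0 to 8.54, then the shift along the tool's x, y, z in cm, then the turn about the tool's z in rad. A call has 1 to 5 rows; each row is the pose to reach, as a shift and turn from the pose commanded when the call began, along the tool's axes at that moment; what a row does not reach only later rows make up. A row lasts 1/8 s, in which the tool goes at most 62.5 mm and 10.7 degrees, less where a joint would pass 70% of its speed; a pose out of reach is approached as far as the arm can. A call with a gripper value outside its range is refused whole. The fingers move at their own pace and stop on an object; "squeeze" is the grip in N (left out, the last holds). Time passes only in rows, so rows that repeat a pose let the fingers close. It gives the time, the measured TCP pose, the force and the opening at its end, in the units of the state.
- monitor.get_state(): the state, without advancing time (a new reading comes with each control period).
- vision.camera(name): name is "side" or "top"; returns the picture (384x512x3 uint8, red, green, blue); there is no depth.
- vision.camera_params(name): a dict with "intrinsics" (3x3 intrinsics, pixels), "extrinsics" (4x4, takes a point from world to camera coordinates). Camera axes: x right, y up, looking along -z (the intrinsics and any distortion apply to the point x, -y, -z); pixel columns grow to the right and rows downward; lengths in mm; the calibration is good to about 2 mm. A picture is of the moment at which its call begins. camera_params takes no time and is no camera call.
- workorder.job_done(): hands the job in, once; it reports no verdict.
The state is a dict: "time": time; "qpos": joint angles; "qd": joint speeds; "joint_efforts": joint torques, N m; "tcp_pos": TCP position; "tool_rot": TCP orientation; "ft_force": force on the tool from outside, world axes, zero at the start; "wrist_torque": the same for the moment, N m; "gripper_width": opening from 0.0 (shut) to 1.0 (fully open).
Only numpy, scipy, OpenCV 4.12 (cv2) and the standard library are available. Lean on these libraries where they do the work, as an engineer would, in place of code of your own. Each camera call takes 0.05 s, during which the arm holds its last target. There are 200 camera calls.

### The job

Set up the three-tube bundle for soldering: lay the two brass tubes side by side on the narrow firebrick of the raised stand, between its two white stops, parallel to the stops and with their ends sticking out equally on both sides of the brick, then saddle the copper tube on top in the groove between them, also centred. Leave the finished pyramid standing by itself, and leave the grey steel tube and everything else on the bench where it is.

Things in the scene. Friction and masses are not known exactly. Their poses are not given: they have to be found in the camera images.
- brass_a: one of two alike yellow brass tubes: outside diameter 32, length 56, dark bore drawn at the ends (closed to the fingers), about 0.12 kg, lying on its side on the bench. Origin at its centre (16 above the surface it lies on); x along the tube's axis, y and z turn as it rolls
- brass_b: the other yellow brass tube: outside diameter 32, length 56, dark bore drawn at the ends (closed to the fingers), about 0.12 kg, lying on its side on the bench. Origin at its centre (16 above the surface it lies on); x along the tube's axis, y and z turn as it rolls
- copper: the only copper (reddish) tube: outside diameter 32, length 56, dark bore drawn at the ends (closed to the fingers), about 0.12 kg, lying on its side on the bench. Origin at its centre (16 above the surface it lies on); x along the tube's axis, y and z turn as it rolls
- stand: fixed soldering stand: dark round steel foot of diameter 104 and 12 high, thin post, and on it a tan firebrick 34 (stand x) by 90 (stand y), from 60 to 90 above the bench, on a 6 thick, 92 long steel plate. On the brick's top, at each end in y, a white ceramic stop bar 10 wide and 10 high, with 70 between the two stops. Origin under the foot's centre, z up
- seat (a point): centre of the brick's top face between the stops, 90 above the bench. x: across the brick's narrow way, the direction the laid tubes' axes take (the 56 long tubes overhang the 34 wide brick by 11 at each end); y: from stop to stop, the direction in which the two brass tubes lie side by side (the clear space runs from y = -35 to +35); z up
- steel: dark grey steel tube of the same size as the brass ones (32 diameter, 56 long), lying on its side; not part of the job. Origin at its centre, x along its axis
- flux_jar: amber glass jar with white cap, 56 diameter, 75 high, standing; origin under its centre
- charcoal: black charcoal block 50 x 80 x 28 high, lying flat; origin under its centre
- hammer: small hammer 150 long, lying flat, handle to its -x; origin under its middle
- pliers: pliers with red handles, about 115 long and 50 wide, 12 high, lying flat with jaws to +x; origin under the pivot
- dish: small white ceramic bowl 80 diameter, 30 high; origin under its centre
Mind the look-alikes: they are no part of the job. What is shaped like the copper but blue or turquoise is not meant.

How it is judged:
By the outcome, as a careful person would: the job done as asked, in the order asked, and still so for the second after the job is handed in, with the robot touching nothing.
It also fails if it takes over 72 s, if anything falls off the work surface, if the arm or the gripper's body presses on something with over 40 N, if the wrist force passes 120 N, or if a joint passes its speed limit or range.

## Working session

There is one attempt and no reset: what is moved stays moved. The work goes in short steps, Python scripts to look and compute and a tool call to move; the robot and the scene stay as the last step left them, time stands still between calls to the robot, and variables do not carry over. Pictures are saved under pics/ and viewed, about 8 in all and at most 12, crops included, and the job is handed in when it is done.

Besides the shell and the picture viewer there is one more tool, called by a JSON object that holds its "api" and its "payload", one argument or row to a line. play_rows: Moves the arm, as the interface text tells. Its arguments: {"type":"object","properties":{"steps":{"type":"string"},"squeeze":{"type":"number"}},"required":["steps"]}

```bash
mkdir -p pics
cat > h.py <<'E'
import numpy as np, cv2
from station import monitor, vision, workorder
from scipy.spatial.transform import Rotation as R
def snap(n,f):
    im=vision.camera(n); cv2.imwrite('pics/'+f+'.png',im[:,:,::-1]); return im
def ray(n,u,v):
    p=vision.camera_params(n);K=np.array(p['intrinsics']);E=np.array(p['extrinsics'])
    d=np.linalg.inv(K)@[u,v,1]; d=d*[1,-1,-1]
    return -E[:3,:3].T@E[:3,3], E[:3,:3].T@d
def onz(n,u,v,z):
    c,d=ray(n,u,v); return c+d*(z-c[2])/d[2]
def proj(n,P):
    p=vision.camera_params(n);K=np.array(p['intrinsics']);E=np.array(p['extrinsics'])
    q=E[:3,:3]@np.array(P,float)+E[:3,3]; q=K@(q*[1,-1,-1]); return q[:2]/q[2]
E
python3 - <<'E'
from h import *
a=snap('top','t0');b=snap('side','s0')
for n in('top','side'):
    p=vision.camera_params(n);print(n,p['intrinsics'],ray(n,256,192),{k for k in p})
s=monitor.get_state();print(s['tcp_pos'],s['tool_rot'],s['time'],s['gripper_width'])
print(R.from_rotvec(s['tool_rot']).as_matrix().round(3))
cv2.imwrite('pics/both.png',cv2.resize(a[:,:,::-1],(800,600),interpolation=cv2.INTER_CUBIC))
cv2.imwrite('pics/boths.png',cv2.resize(b[:,:,::-1],(800,600),interpolation=cv2.INTER_CUBIC))
E
```

```text
top [[361.56948719   0.         257.39238815]
 [  0.         361.56948719 189.69091492]
 [  0.           0.           1.        ]] (array([448.55675609, -30.76451065, 974.31199229]), array([ 0.1243236 ,  0.03658534, -0.99159506])) {'extrinsics', 'intrinsics'}
side [[375.371089     0.         253.38721736]
 [  0.         375.371089   197.54931686]
 [  0.           0.           1.        ]] (array([308.8236054 , 786.10659555, 735.16745904]), array([ 0.25180021, -0.76611591, -0.59154887])) {'extrinsics', 'intrinsics'}
[ 267.50579185 -619.29814438  244.47085185] [ 6.35816854e-01 -3.07614695e+00 -2.20824380e-03] 0.1 0.9988026349299508
[[-0.918 -0.396 -0.001]
 [-0.396  0.918  0.001]
 [ 0.     0.001 -1.   ]]
```

View pics/both.png

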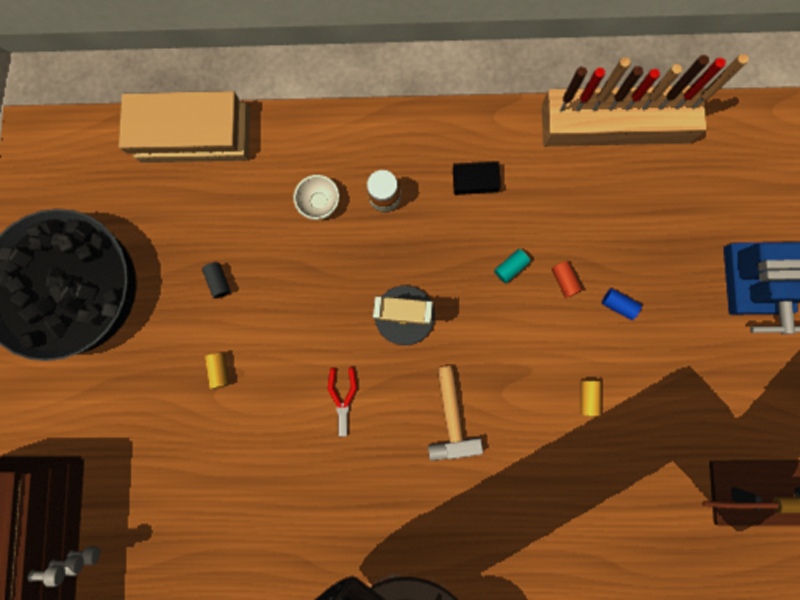

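View pics/boths.png

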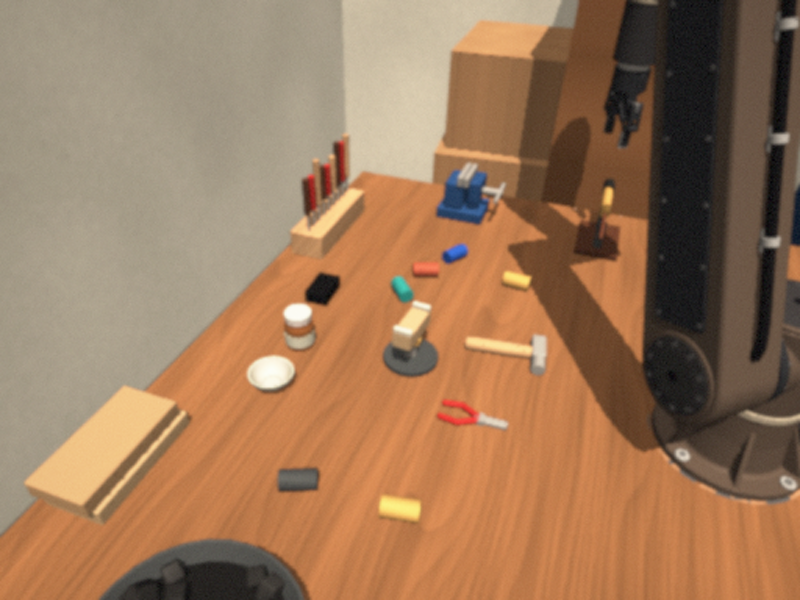

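The top view (800x600 scale) shows brass at (217,370) and (592,397), and the stand at (404,311). There are four other tubes: reddish (566,279), teal (513,266), blue (622,304) and grey steel (216,280). Copper should be the reddish one, which I'll confirm in a crop.

Run:
```python
from h import *
a=cv2.imread('pics/t0.png');hsv=cv2.cvtColor(a,cv2.COLOR_BGR2HSV)
def rect(m,z,lab,x0,y0,x1,y1):
    mm=np.zeros_like(m);mm[y0:y1,x0:x1]=m[y0:y1,x0:x1]
    cs,_=cv2.findContours(mm,cv2.RETR_EXTERNAL,cv2.CHAIN_APPROX_NONE)
    c=max(cs,key=cv2.contourArea)
    P=np.array([onz('top',*p[0],z)[:2] for p in c],np.float32)
    (cx,cy),(w,h),_=r=cv2.minAreaRect(P)
    b=cv2.boxPoints(r);e=b[1]-b[0];f=b[2]-b[1];l=e if np.linalg.norm(e)>np.linalg.norm(f) else f
    print(lab,cv2.contourArea(c),np.round([cx,cy,w,h],1),'axis deg',np.degrees(np.arctan2(l[1],l[0])).round(1)%180)
for i in((217,370),(592,397),(566,279),(404,311),(380,311),(428,311)):
    print(i,hsv[int(i[1]*.64),int(i[0]*.64)])
Y=cv2.inRange(hsv,(19,150,110),(35,255,255))
rect(Y,16,'bL',120,215,160,260);rect(Y,16,'bR',360,230,400,275)
C=cv2.inRange(hsv,(0,150,90),(8,255,255))|cv2.inRange(hsv,(174,150,90),(180,255,255))
rect(C,16,'cu',345,160,380,195)
W=cv2.inRange(hsv,(0,0,150),(180,60,255))
rect(W,100,'stopL',235,185,250,210);rect(W,100,'stopR',268,185,285,212)
B=cv2.inRange(hsv,(10,50,150),(30,190,255))
rect(B,90,'brick',235,185,285,212)
c1=cv2.resize(a[180:222,228:292],(400,262),interpolation=cv2.INTER_NEAREST)
c2=cv2.resize(a[150:215,310:420],(400,262),interpolation=cv2.INTER_CUBIC)
cv2.imwrite('pics/crop.png',np.hstack([c1,c2]))
```

```text
(217, 370) [ 20 201 212]
(592, 397) [ 27 183 213]
(566, 279) [  7 200 215]
(404, 311) [ 21 120 213]
(380, 311) [ 21  86 104]
(428, 311) [ 39  38 224]
bL 112.0 [451.  325.4  56.6  18.9] axis deg 6.5
bR 161.5 [ 401.1 -308.4   23.    56.5] axis deg 177.0
cu 218.5 [ 602.6 -278.6   56.1   30.1] axis deg 23.9
stopL 29.5 [548.8  37.8   8.   30.2] axis deg 174.2
stopR 30.5 [539.3 -40.9   7.3  31.7] axis deg 179.2
brick 337.5 [542.6  -5.4  76.5  36.9] axis deg 84.1
```

View pics/crop.png

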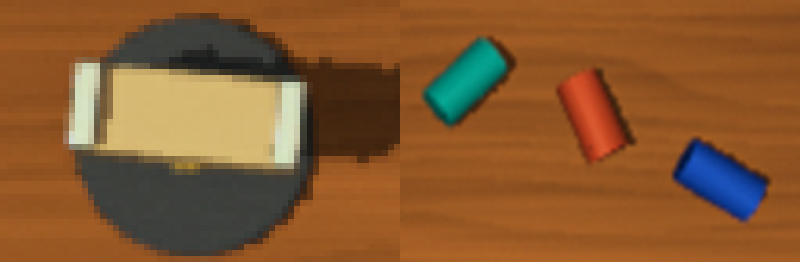

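Copper is confirmed: in the crop it's the only reddish tube (595,115), between teal (470,80) and blue (720,180). I'll grip each tube by its end faces, because the ends overhang the brick and the fingers stay clear of the neighbouring tube. First I'll tighten the masks.

```bash
cat > m.py <<'E'
from h import *
def rect(m,cam,z,lab,x0,y0,x1,y1):
    mm=np.zeros_like(m);mm[y0:y1,x0:x1]=m[y0:y1,x0:x1]
    cs,_=cv2.findContours(mm,cv2.RETR_EXTERNAL,cv2.CHAIN_APPROX_NONE)
    c=max(cs,key=cv2.contourArea)
    P=np.array([onz(cam,*(p[0]/4-.375),z)[:2] for p in c],np.float32)
    (cx,cy),(w,h),_=r=cv2.minAreaRect(P)
    b=cv2.boxPoints(r);e=b[1]-b[0];f=b[2]-b[1];l=e if np.linalg.norm(e)>np.linalg.norm(f) else f
    mo=cv2.moments(c);cen=onz(cam,mo['m10']/mo['m00']/4-.375,mo['m01']/mo['m00']/4-.375,z)[:2]
    print(lab,np.round([cx,cy,w,h],1),'centroid',cen.round(1),'axis',np.degrees(np.arctan2(l[1],l[0])).round(1)%180)
def load(f):
    a=cv2.imread('pics/'+f+'.png');a=cv2.resize(a,None,fx=4,fy=4,interpolation=cv2.INTER_CUBIC)
    return cv2.cvtColor(a,cv2.COLOR_BGR2HSV)
E
python3 - <<'E'
from m import *
h=load('t0')
for x in range(124,154,2): print(x,h[237*4,x*4].tolist(),end=' ')
print()
for x in range(364,394,2): print(x,h[254*4,x*4].tolist(),end=' ')
print()
b=lambda x0,y0,x1,y1:(x0*4,y0*4,x1*4,y1*4)
for lo in(16,18):
    Y=cv2.inRange(h,(lo,120,60),(35,255,255))
    rect(Y,'top',16,'bL',*b(120,215,160,260));rect(Y,'top',16,'bR',*b(360,230,400,275))
C=cv2.inRange(h,(0,150,90),(8,255,255))|cv2.inRange(h,(174,150,90),(180,255,255))
rect(C,'top',16,'cu',*b(345,160,380,195))
W=cv2.inRange(h,(0,0,140),(180,70,255))|cv2.inRange(h,(30,0,140),(100,130,255))
rect(W,'top',100,'stopL',*b(232,185,250,210));rect(W,'top',100,'stopR',*b(268,185,285,212))
B=cv2.inRange(h,(10,80,150),(30,170,255))
rect(B,'top',90,'brick',*b(235,185,285,212))
E
```

```text
124 [13, 196, 146] 126 [13, 198, 147] 128 [13, 196, 147] 130 [13, 196, 147] 132 [15, 199, 149] 134 [22, 194, 218] 136 [26, 187, 214] 138 [21, 199, 215] 140 [18, 204, 179] 142 [18, 203, 132] 144 [18, 204, 75] 146 [13, 195, 64] 148 [13, 191, 68] 150 [13, 193, 70] 152 [13, 197, 146] 
364 [13, 196, 152] 366 [13, 195, 153] 368 [13, 197, 153] 370 [13, 196, 155] 372 [17, 204, 135] 374 [18, 203, 202] 376 [23, 192, 215] 378 [27, 183, 213] 380 [23, 191, 215] 382 [19, 203, 205] 384 [18, 207, 117] 386 [13, 199, 136] 388 [14, 197, 163] 390 [13, 197, 163] 392 [13, 196, 165] 
bL [452.9 319.1  60.7  34.6] centroid [452.8 319.4] axis 10.7
bR [ 402.  -309.1   32.7   60.3] centroid [ 402.1 -309.1] axis 177.2
bL [452.7 319.2  59.5  32.6] centroid [452.3 320.1] axis 10.5
bR [ 402.  -309.4   30.7   59. ] centroid [ 402.3 -309.1] axis 177.2
cu [ 602.5 -278.4   57.1   31.7] centroid [ 602.3 -278.5] axis 23.2
stopL [548.3  38.1  10.   33.6] centroid [548.2  38.1] axis 173.2
stopR [539.7 -41.    9.9  33.3] centroid [539.6 -41.1] axis 175.6
brick [543.8  -1.3  72.3  35.5] centroid [543.9  -3.2] axis 84.1
```

{"api": "play_rows", "payload": {
  "steps": "7.6 0 0 0 -0.18; 7.6 0 0 0 -0.36; 7.6 0 0 0 -0.54; 7.6 0 0 0 -0.72; 7.6 0 0 0 -0.9",
  "squeeze": 40
}}

```text
time: 0.72
tcp_pos: [267.6, -619.4, 244.7]
tool_rot: [-1.918, 2.488, 0.002]
ft_force: [-0.3, 0.2, 0.5]
gripper_width: 0.889
```

```bash
cat > go.py <<'E'
import sys
from h import *
# target x y z yaw(deg of tool y)
s=monitor.get_state();M=R.from_rotvec(s['tool_rot']).as_matrix()
x,y,z,a=map(float,sys.argv[1:5])
d=M.T@(np.array([x,y,z])-s['tcp_pos'])/10
cur=np.degrees(np.arctan2(M[1,1],M[0,1]));t=(a-cur+180)%360-180
print('shift',d.round(2),'turn',(-np.radians(t)).round(3),'yaw',cur.round(1),'tcp',np.round(s['tcp_pos'],1),'q',np.round(s['qpos'],2),'f',np.round(s['ft_force'],1),'w',round(s['gripper_width']*85.4,1),'t',s['time'])
E
python3 go.py 402 -309 120 177.2
```

```text
shift [-33.43  -5.12  12.49] turn -0.208 yaw 165.3 tcp [ 267.6 -619.4  244.7] q [-0.87  0.36  0.01 -0.   -1.22  0.62] f [-0.3  0.2  0.5] w 75.9 t 0.725
```

{"api": "play_rows", "payload": {
  "steps": "7.6 -6 -1 2.2 -0.04; 7.6 -12 -2 4.4 -0.08; 7.6 -18 -3 6.6 -0.13; 7.6 -24 -4 9 -0.17; 7.6 -29.5 -4.5 11 -0.21"
}}

```text
time: 1.35
tcp_pos: [386.4, -349.7, 136.5]
tool_rot: [-2.163, 2.278, 0.0]
ft_force: [0.9, 0.2, -0.5]
gripper_width: 0.891
```

```bash
python3 go.py 402 -309 60 177.2
```

```text
shift [-4.15 -1.35  7.65] turn -0.003 yaw 177.0 tcp [ 386.4 -349.7  136.5] q [-0.36  0.21 -0.47 -0.   -0.89  0.31] f [ 0.9  0.2 -0.5] w 76.1 t 1.35
```

{"api": "play_rows", "payload": {
  "steps": "7.6 -4.15 -1.35 2 0; 7.6 -4.15 -1.35 7.5 0; 7.6 -4.15 -1.35 7.5 0"
}}

```text
time: 1.72
tcp_pos: [398.9, -309.2, 59.3]
tool_rot: [2.16, -2.276, -0.011]
ft_force: [0.2, -1.3, 0.6]
gripper_width: 0.887
```

```bash
python3 go.py 402 -309 17 177.2
python3 - <<'E'
from h import *
a=snap('side','s1');b=snap('top','t1')
c1=cv2.resize(a[130:220,290:400],(400,327),interpolation=cv2.INTER_CUBIC)
c2=cv2.resize(b[200:290,330:440],(400,327),interpolation=cv2.INTER_CUBIC)
cv2.imwrite('pics/c1.png',np.hstack([c1,c2])[:,:,::-1])
E
```

```text
shift [-0.02 -0.34  4.23] turn -0.004 yaw 177.0 tcp [ 398.9 -309.2   59.3] q [-0.27  0.29 -0.58 -0.   -0.7   0.22] f [ 0.2 -1.3  0.6] w 75.8 t 1.725
```

View pics/c1.png

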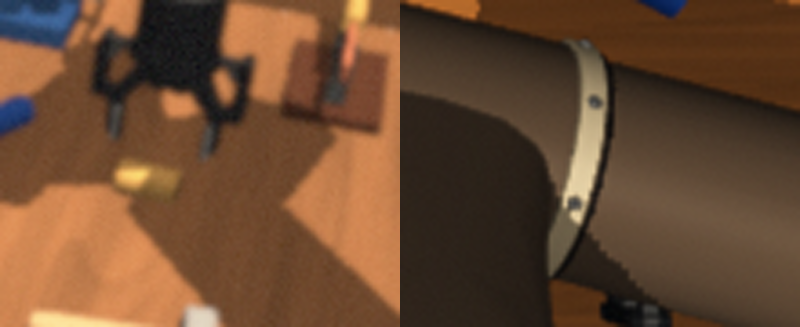

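The side crop shows the fingertips at (112,135) and (207,155), straddling the brass tube at (147,178). I'll go down and grip.

{"api": "play_rows", "payload": {
  "steps": "7.6 0 -0.3 2.2 0; 7.6 0 -0.3 4.2 0; 5 0 -0.3 4.2 0; 5 0 -0.3 4.2 0; 5 0 -0.3 4.2 0"
}}

```text
time: 2.45
tcp_pos: [405.4, -311.4, 21.7]
tool_rot: [-2.161, 2.279, -0.003]
ft_force: [-1.7, -0.4, 4.3]
gripper_width: 0.65
```

{"api": "play_rows", "payload": {
  "steps": "5 0 0 0 0; 5 0 0 0 0; 5 0 0 0 0"
}}

```text
time: 2.82
tcp_pos: [405.4, -311.4, 21.6]
tool_rot: [-2.162, 2.278, -0.003]
ft_force: [-2.0, -0.9, 8.1]
gripper_width: 0.646
```

```bash
python3 go.py 402 -309 200 177.2
```

```text
shift [ -0.21   0.32 -17.84] turn -0.004 yaw 177.0 tcp [ 405.4 -311.4   21.6] q [-0.27  0.36 -0.61  0.   -0.6   0.22] f [-2.  -0.9  8.1] w 55.1 t 2.825
```

{"api": "play_rows", "payload": {
  "steps": "5 0 0 -3 0; 5 0 0 -8 0; 5 0 0 -14 0; 5 0 0 -17.8 0; 5 0 0 -17.8 0"
}}

```text
time: 3.45
tcp_pos: [406.2, -311.4, 202.1]
tool_rot: [-2.16, 2.277, -0.01]
ft_force: [0.1, 0.0, -2.2]
gripper_width: 0.644
```

```bash
python3 go.py 544 -18 200 173.8
python3 - <<'E'
from h import *
a=snap('side','s2')
u,v=proj('side',monitor.get_state()['tcp_pos']).astype(int);print(u,v)
cv2.imwrite('pics/c2.png',cv2.resize(a[v-45:v+45,u-55:u+55],(770,600),interpolation=cv2.INTER_CUBIC)[:,:,::-1])
E
```

```text
shift [-30.03 -12.21   0.23] turn 0.056 yaw 177.0 tcp [ 406.2 -311.4  202.1] q [-0.27  0.12 -0.41  0.   -1.03  0.22] f [ 0.1  0.  -2.2] w 55.0 t 3.45
338 130
```

View pics/c2.png

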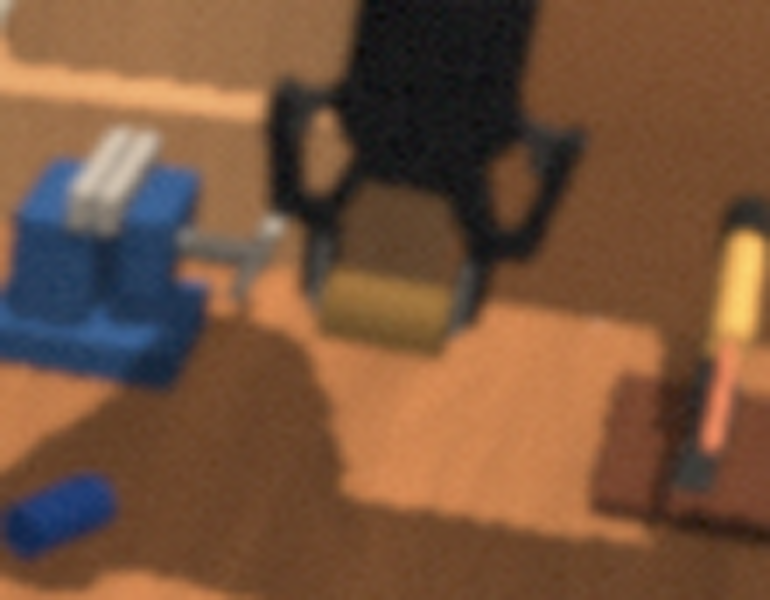

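The tube is held level, centre at about crop (385,312). I'll work out its lateral offset and move over the seat.

Run:
```python
from h import *
print(onz('side',338-55+385/7-.43,130-45+312/6.667-.43,196.5))
c=np.array([544,-1.5]);a=np.radians(-6.2);ex=np.array([np.cos(a),np.sin(a)]);ey=np.array([-ex[1],ex[0]])
print(c-17.5*ey,c+17.5*ey)
```

```text
[ 406.193442   -308.07882576  196.5       ]
[542.11001128 -18.89764187] [545.88998872  15.89764187]
```

{"api": "play_rows", "payload": {
  "steps": "5 -5.5 -2.2 0 0.01; 5 -11 -4.4 0 0.02; 5 -16.5 -6.6 0 0.035; 5 -22 -8.9 0 0.045; 5 -27.5 -11.1 0 0.056"
}}

```text
time: 4.12
tcp_pos: [529.6, -40.3, 196.8]
tool_rot: [2.095, -2.338, -0.002]
ft_force: [0.9, 0.2, -1.2]
gripper_width: 0.645
```

```bash
python3 go.py 541.8 -21.5 130 173.8
```

```text
shift [-2.01 -1.03  6.67] turn -0.001 yaw 173.7 tcp [529.6 -40.3 196.8] q [ 0.29  0.16 -0.37 -0.   -1.04 -0.4 ] f [ 0.9  0.2 -1.2] w 55.1 t 4.125
```

{"api": "play_rows", "payload": {
  "steps": "5 -2 -1.03 0 0; 5 -2 -1.03 3.5 0; 5 -2 -1.03 6.7 0; 5 -2 -1.03 6.7 0"
}}

```text
time: 4.62
tcp_pos: [539.8, -24.2, 128.0]
tool_rot: [2.092, -2.335, -0.006]
ft_force: [-0.6, -0.5, -1.5]
gripper_width: 0.643
```

```bash
python3 go.py 541.8 -21.5 113 173.8
python3 - <<'E'
from h import *
a=snap('side','s3')
cv2.imwrite('pics/c3.png',cv2.resize(a[160:250,215:325],(770,600),interpolation=cv2.INTER_CUBIC)[:,:,::-1])
E
```

```text
shift [-0.3  -0.18  1.5 ] turn -0.002 yaw 173.7 tcp [539.8 -24.2 128. ] q [ 0.32  0.25 -0.44 -0.   -0.89 -0.43] f [-0.6 -0.5 -1.5] w 54.9 t 4.625
```

View pics/c3.png

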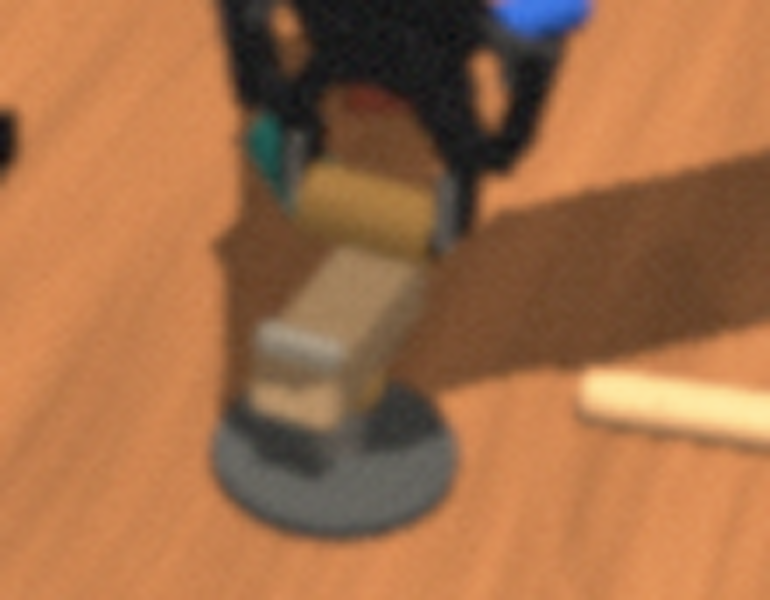

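The side view shows the tube over the brick's far half, parallel to the stops (crop tube (365,205), near stop (305,342)). I'll lower it.

{"api": "play_rows", "payload": {
  "steps": "5 -0.3 -0.2 0 0; 5 -0.3 -0.2 0.7 0; 5 -0.3 -0.2 1.3 0; 5 -0.3 -0.2 1.3 0"
}}

```text
time: 5.18
tcp_pos: [544.3, -20.7, 117.8]
tool_rot: [2.096, -2.339, -0.001]
ft_force: [0.1, 0.1, -1.1]
gripper_width: 0.647
```

```bash
python3 go.py 541.8 -21.5 111.6 173.8
```

```text
shift [0.1  0.24 0.62] turn -0.001 yaw 173.7 tcp [544.3 -20.7 117.8] q [ 0.32  0.27 -0.44 -0.   -0.86 -0.43] f [ 0.1  0.1 -1.1] w 55.3 t 5.175
```

{"api": "play_rows", "payload": {
  "steps": "5 0.1 0.2 0.3 0; 5 0.1 0.2 0.3 0; 5 0.1 0.2 0.3 0"
}}

```text
time: 5.55
tcp_pos: [542.7, -21.4, 115.3]
tool_rot: [-2.097, 2.339, -0.0]
ft_force: [-0.5, 0.5, -2.1]
gripper_width: 0.647
```

```bash
python3 go.py 541.8 -21.5 111.6 173.8
```

```text
shift [0.02 0.09 0.37] turn -0.001 yaw 173.8 tcp [542.7 -21.4 115.3] q [ 0.32  0.27 -0.45  0.   -0.85 -0.43] f [-0.5  0.5 -2.1] w 55.2 t 5.55
```

Settled. Now I'll step down while watching the force.

{"api": "play_rows", "payload": {
  "steps": "5 0 0.1 0.2 0; 5 0 0.1 0.35 0; 5 0 0.1 0.35 0"
}}

```text
time: 5.92
tcp_pos: [541.6, -21.3, 111.7]
tool_rot: [2.097, -2.339, -0.0]
ft_force: [-1.1, 0.1, -1.3]
gripper_width: 0.645
```

{"api": "play_rows", "payload": {
  "steps": "5 0 0 0.1 0; 5 0 0 0.1 0"
}}

```text
time: 6.18
tcp_pos: [541.7, -21.3, 111.6]
tool_rot: [-2.097, 2.339, -0.0]
ft_force: [-3.9, 0.6, 7.5]
gripper_width: 0.645
```

Touched down, +9 N. Release and retreat.

{"api": "play_rows", "payload": {
  "steps": "5.8 0 0 0 0; 6.3 0 0 0 0; 7 0 0 0 0; 7 0 0 0 0; 7 0 0 0 0"
}}

```text
time: 6.8
tcp_pos: [541.6, -21.3, 110.7]
tool_rot: [2.097, -2.339, -0.0]
ft_force: [-0.2, -0.5, 0.1]
gripper_width: 0.818
```

{"api": "play_rows", "payload": {
  "steps": "7 0 0 -2 0; 7 0 0 -5 0; 7 0 0 -10 0; 7 0 0 -10 0"
}}

```text
time: 7.3
tcp_pos: [544.0, -20.9, 214.9]
tool_rot: [-2.094, 2.334, -0.006]
ft_force: [1.3, -0.8, 0.1]
gripper_width: 0.822
```

```bash
python3 go.py 452.8 319.5 130 190.6
```

```text
shift [-32.84  12.81   8.47] turn -0.293 yaw 173.8 tcp [544.  -20.9 214.9] q [ 0.32  0.16 -0.33  0.   -1.07 -0.43] f [ 1.3 -0.8  0.1] w 70.2 t 7.3
```

{"api": "play_rows", "payload": {
  "steps": "7.6 -5.5 2.1 0 -0.05; 7.6 -11 4.2 1 -0.1; 7.6 -16.5 6.4 3 -0.16; 7.6 -22 8.6 5 -0.22; 7.6 -27.5 10.7 7 -0.29"
}}

```text
time: 7.92
tcp_pos: [464.3, 265.4, 139.9]
tool_rot: [-2.415, 2.009, 0.0]
ft_force: [1.4, 0.4, -0.1]
gripper_width: 0.89
```

```bash
python3 go.py 452.8 319.5 60 190.6
python3 - <<'E'
from m import *
a=snap('top','t2')
cv2.imwrite('pics/c4.png',cv2.resize(a[165:235,210:310],(800,560),interpolation=cv2.INTER_CUBIC)[:,:,::-1])
E
```

```text
shift [-5.53  0.14  7.99] turn -0.002 yaw -169.5 tcp [464.3 265.4 139.9] q [ 0.89  0.23 -0.44 -0.   -0.91 -0.7 ] f [ 1.4  0.4 -0.1] w 76.0 t 7.925
```

View pics/c4.png

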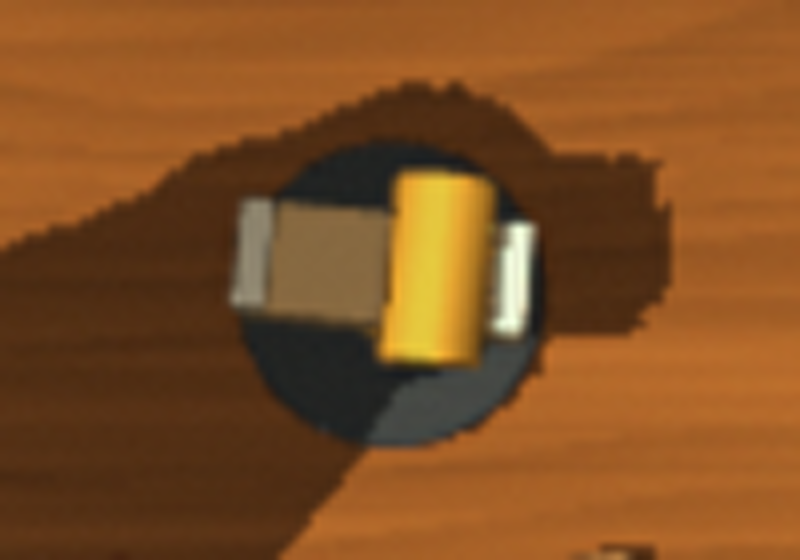

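Brass 1 lies on the brick at the right-hand stop, parallel to it, with roughly equal overhang (crop tube rows 172–365, brick 212–322). I'll measure it, then continue to the other brass.

```bash
python3 - <<'E'
from m import *
h=load('t2');Y=cv2.inRange(h,(17,165,90),(35,255,255))
rect(Y,'top',106,'b1',255*4,182*4,275*4,215*4)
E
python3 go.py 452.8 319.5 60 190.6
```

```text
b1 [542.1 -18.   33.5  60.2] centroid [542.1 -18.2] axis 171.0
shift [-5.05  0.05  7.74] turn 0.004 yaw -169.2 tcp [462.9 270.  137.4] q [ 0.89  0.23 -0.44 -0.   -0.9  -0.7 ] f [ 0.   5.2 -1.3] w 76.1 t 7.975
```

{"api": "play_rows", "payload": {
  "steps": "7.6 -5.5 0.1 3 0; 7.6 -5.5 0.1 8 0; 7.6 -5.5 0.1 8 0; 7.6 -5.5 0.1 8 0"
}}

```text
time: 8.48
tcp_pos: [454.9, 317.6, 61.8]
tool_rot: [-2.413, 2.011, -0.001]
ft_force: [0.2, 0.5, 0.1]
gripper_width: 0.89
```

```bash
python3 go.py 452.8 319.5 21 190.6
```

```text
shift [-0.23  0.17  4.08] turn -0.004 yaw -169.6 tcp [454.9 317.6  61.8] q [ 0.96  0.35 -0.48  0.   -0.74 -0.78] f [0.2 0.5 0.1] w 76.0 t 8.475
```

Brass 1 measured at (542.1,-18.1) against a target of (542.1,-18.9). Good.

{"api": "play_rows", "payload": {
  "steps": "7.6 -0.2 0.2 2 0; 7.6 -0.2 0.2 4 0; 7.6 -0.2 0.2 4 0; 7.6 -0.2 0.2 4 0"
}}

```text
time: 8.98
tcp_pos: [453.0, 319.8, 22.7]
tool_rot: [-2.411, 2.01, -0.0]
ft_force: [-0.5, -0.1, -0.3]
gripper_width: 0.892
```

{"api": "play_rows", "payload": {
  "steps": "5 0 0 0 0; 5 0 0 0 0; 5 0 0 0 0; 5 0 0 0 0; 5 0 0 0 0"
}}

```text
time: 9.6
tcp_pos: [452.5, 319.8, 22.3]
tool_rot: [-2.412, 2.01, -0.0]
ft_force: [-1.8, -1.7, 8.5]
gripper_width: 0.648
```

```bash
python3 go.py 452.8 319.5 200 190.6
```

```text
shift [  0.02  -0.05 -17.77] turn -0.004 yaw -169.6 tcp [452.5 319.8  22.3] q [ 0.97  0.41 -0.51  0.   -0.65 -0.79] f [-1.8 -1.7  8.5] w 55.3 t 9.6
```

{"api": "play_rows", "payload": {
  "steps": "5 0 0 -3 0; 5 0 0 -8 0; 5 0 0 -14 0; 5 0 0 -17.8 0; 5 0 0 -17.8 0"
}}

```text
time: 10.22
tcp_pos: [453.2, 320.6, 203.0]
tool_rot: [-2.408, 2.006, 0.0]
ft_force: [0.7, 0.7, -1.2]
gripper_width: 0.649
```

```bash
python3 - <<'E'
from m import *
a=snap('side','s5');h=load('s5')
s=monitor.get_state();t=np.array(s['tcp_pos']);u,v=proj('side',t);print(u,v,t)
Y=cv2.inRange(h,(17,150,40),(35,255,255))
x0,y0,x1,y1=[int(4*k) for k in(u-40,v-25,u+40,v+45)]
rect(Y,'side',t[2]-6.3,'held',x0,y0,x1,y1)
E
python3 go.py 546 16 200 173.8
```

```text
258.42594915172094 267.31256715863657 [452.22781134 319.74246176 200.59847337]
held [449.9 334.7  54.8   7.4] centroid [453.2 334.9] axis 8.9
shift [ 3.157e+01 -3.760e+00 -2.000e-02] turn 0.289 yaw -169.6 tcp [452.2 319.7 200.6] q [ 0.97  0.19 -0.32 -0.   -1.05 -0.79] f [-0.2 -0.5 -1.7] w 55.2 t 10.275
```

Run:
```python
from m import *
a=cv2.imread('pics/s5.png');cv2.imwrite('pics/c5.png',cv2.resize(a[235:310,208:308],(800,600),interpolation=cv2.INTER_CUBIC))
h=load('s5')
for v in range(250,300,2): print(v,h[4*v,4*258].tolist(),end=' ')
```

```text
250 [12, 152, 124] 252 [12, 145, 127] 254 [12, 151, 128] 256 [12, 147, 128] 258 [12, 144, 126] 260 [14, 156, 160] 262 [21, 140, 252] 264 [27, 114, 255] 266 [29, 104, 255] 268 [29, 100, 255] 270 [29, 105, 255] 272 [26, 117, 254] 274 [21, 138, 251] 276 [17, 153, 216] 278 [16, 153, 150] 280 [12, 150, 131] 282 [12, 151, 132] 284 [12, 154, 176] 286 [13, 153, 192] 288 [12, 147, 132] 290 [12, 149, 125] 292 [12, 146, 129] 294 [12, 153, 130] 296 [12, 145, 132] 298 [12, 152, 175]
```

View pics/c5.png

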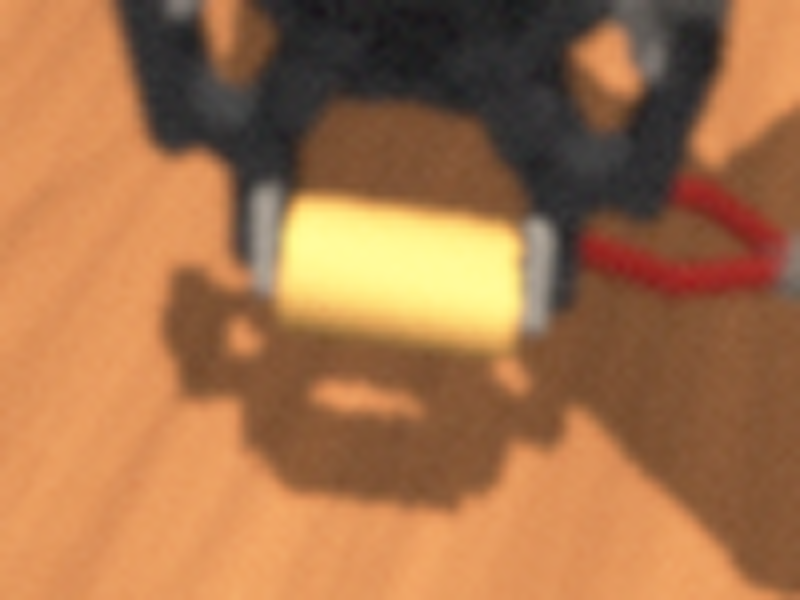

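Brass 2 is held level between the pads, centre at crop (401,273). Next is its offset and the target.

Run:
```python
from h import *
print(onz('side',257.7,268.7,194.3), proj('side',[452.2,319.7,194.3]))
```

```text
[454.0644884  318.07475056 194.3       ] [258.34473929 269.56442564]
```

{"api": "play_rows", "payload": {
  "steps": "5 6 -0.75 0 0.06; 5 12 -1.5 0 0.12; 5 18 -2.3 0 0.18; 5 24 -3 0 0.24; 5 29 -3.5 0 0.29"
}}

```text
time: 10.9
tcp_pos: [538.1, 38.0, 197.3]
tool_rot: [2.093, -2.34, -0.002]
ft_force: [0.5, 0.4, 0.0]
gripper_width: 0.649
```

```bash
python3 go.py 546 16.7 130 173.8
```

```text
shift [ 2.02 -1.04  6.73] turn -0.003 yaw 173.6 tcp [538.1  38.  197.3] q [ 0.43  0.18 -0.35 -0.   -1.04 -0.54] f [0.5 0.4 0. ] w 55.4 t 10.9
```

{"api": "play_rows", "payload": {
  "steps": "5 2.2 -0.5 0 0; 5 2.2 -0.5 0 0; 5 2.2 -0.5 3 0; 5 2.2 -0.5 5 0; 5 2.2 -0.5 5 0"
}}

```text
time: 11.52
tcp_pos: [539.6, 18.1, 146.6]
tool_rot: [2.095, -2.335, -0.003]
ft_force: [-0.1, -0.5, -1.3]
gripper_width: 0.645
```

{"api": "play_rows", "payload": {
  "steps": "5 0 0 0 0; 5 0 0 0 0"
}}

```text
time: 11.78
tcp_pos: [541.7, 18.3, 149.6]
tool_rot: [-2.097, 2.338, -0.001]
ft_force: [-0.3, 0.2, -0.8]
gripper_width: 0.646
```

```bash
python3 go.py 546 16.7 116 173.8
```

```text
shift [ 0.12 -0.44  3.36] turn -0.0 yaw 173.8 tcp [541.7  18.3 149.6] q [ 0.4   0.22 -0.41  0.   -0.93 -0.5 ] f [-0.3  0.2 -0.8] w 55.1 t 11.775
```

{"api": "play_rows", "payload": {
  "steps": "5 0.12 -0.44 0 0; 5 0.12 -0.44 1.5 0; 5 0.12 -0.44 3.2 0; 5 0.12 -0.44 3.2 0; 5 0.12 -0.44 3.2 0"
}}

```text
time: 12.4
tcp_pos: [545.6, 16.1, 116.7]
tool_rot: [2.097, -2.339, 0.0]
ft_force: [-0.2, 0.0, 0.1]
gripper_width: 0.647
```

```bash
python3 go.py 546 16.7 112.3 173.8
```

```text
shift [-0.06 -0.04  0.44] turn -0.001 yaw 173.8 tcp [545.6  16.1 116.7] q [ 0.39  0.27 -0.44  0.   -0.86 -0.5 ] f [-0.2  0.   0.1] w 55.2 t 12.4
```

{"api": "play_rows", "payload": {
  "steps": "5 -0.06 -0.04 0.2 0; 5 -0.06 -0.04 0.4 0; 5 -0.06 -0.04 0.4 0"
}}

```text
time: 12.78
tcp_pos: [545.8, 16.8, 112.7]
tool_rot: [-2.097, 2.339, 0.0]
ft_force: [-0.4, -0.3, -0.9]
gripper_width: 0.647
```

{"api": "play_rows", "payload": {
  "steps": "5 0 0 0.1 0; 5 0 0 0.1 0; 5 0 0 0.1 0"
}}

```text
time: 13.15
tcp_pos: [546.0, 16.8, 112.4]
tool_rot: [-2.097, 2.339, -0.001]
ft_force: [-1.8, 0.9, 5.5]
gripper_width: 0.649
```

Contact. Release, retreat, and move off toward the copper.

{"api": "play_rows", "payload": {
  "steps": "5.8 0 0 0 0; 6.3 0 0 0 0; 7 0 0 0 0; 7 0 0 0 0; 7 0 0 0 0"
}}

```text
time: 13.78
tcp_pos: [545.9, 16.7, 111.7]
tool_rot: [2.097, -2.339, -0.0]
ft_force: [-1.1, -0.1, -0.2]
gripper_width: 0.817
```

{"api": "play_rows", "payload": {
  "steps": "7 0 0 -2 0; 7 0 0 -5 0; 7 0 0 -10 0; 7 0 0 -10 0; 7 0 0 -10 0"
}}

```text
time: 14.4
tcp_pos: [545.7, 16.8, 211.7]
tool_rot: [-2.097, 2.339, 0.0]
ft_force: [0.6, 0.1, 0.3]
gripper_width: 0.819
```

```bash
python3 go.py 602.4 -278.5 200 203.2
```

```text
shift [28.74 -8.86  1.15] turn -0.514 yaw 173.7 tcp [545.7  16.8 211.7] q [ 0.39  0.17 -0.32 -0.   -1.07 -0.5 ] f [0.6 0.1 0.3] w 69.9 t 14.4
```

{"api": "play_rows", "payload": {
  "steps": "7.6 5.7 -1.8 0 -0.1; 7.6 11.5 -3.5 0 -0.2; 7.6 17.2 -5.3 0 -0.3; 7.6 23 -7.1 0 -0.4; 7.6 28.5 -8.8 1 -0.514"
}}

```text
time: 15.02
tcp_pos: [602.4, -278.2, 200.7]
tool_rot: [2.626, -1.724, -0.001]
ft_force: [0.8, -0.1, 0.4]
gripper_width: 0.891
```

```bash
python3 - <<'E'
from m import *
a=snap('top','t3');h=load('t3')
cv2.imwrite('pics/c6.png',cv2.resize(a[165:235,210:310],(800,560),interpolation=cv2.INTER_CUBIC)[:,:,::-1])
Y=cv2.inRange(h,(17,165,90),(35,255,255))
rect(Y,'top',106,'both',225*4,180*4,282*4,218*4)
E
python3 go.py 602.4 -278.5 60 203.2
```

```text
both [547.6  22.4  19.2  59.8] centroid [548.4  22.2] axis 171.6
shift [-0.42 -0.3  13.78] turn 0.008 yaw -156.3 tcp [ 601.9 -283.5  197.8] q [-0.15  0.38 -0.07  0.   -1.13  0.56] f [ 4.5 -3.5  0.5] w 75.8 t 15.075
```

View pics/c6.png

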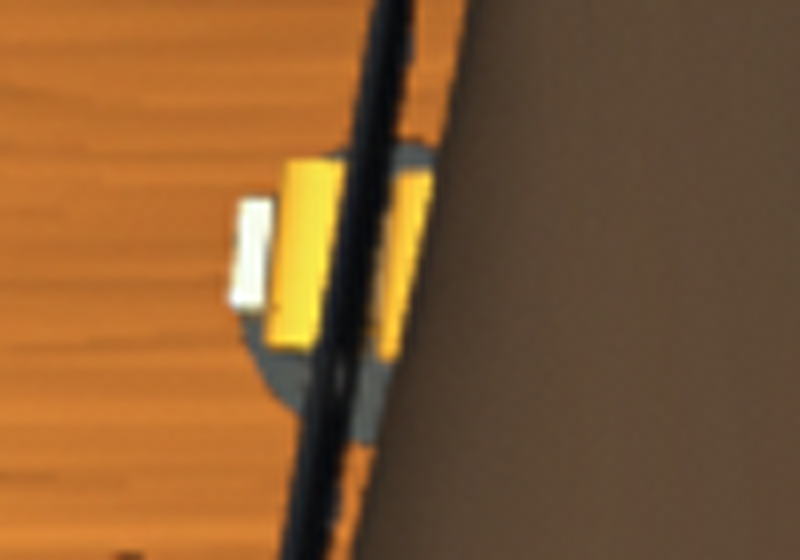

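Both brass tubes lie on the brick side by side (crop: left tube from about 276, right tube to about 487); the arm covers part of the view. I'll compute the left tube's axis from its outer edge and grab the copper.

Run:
```python
from h import *
c=np.array([544,-1.5]);a=np.radians(-6.2);ey=np.array([-np.sin(a),np.cos(a)]);ex=np.array([np.cos(a),np.sin(a)])
for p in((276,255),(290,160),(265,348),(440,268)):
    w=onz('top',210+p[0]/8-.44,165+p[1]/8-.44,106)[:2]; print(w,'seat x,y',(w-c)@ex,(w-c)@ey)
w=np.array([542.1,-18.1]);print((w-c)@ex,(w-c)@ey)
```

```text
[546.95643225  30.27428154] seat x,y -0.4924619678108823 31.90772540471228
[575.94989206  25.92275895] seat x,y 28.801375688505523 30.712929997613752
[518.79668116  33.68254215] seat x,y -28.855595600276594 32.25481599513409
[542.42626046 -19.30061624] seat x,y 0.3579204086878369 -17.86646264865012
-0.09609752682739724 -16.708104777781877
```

{"api": "play_rows", "payload": {
  "steps": "7.6 0 0 4.6 0; 7.6 0 0 9.2 0; 7.6 0 0 13.7 0; 7.6 0 0 13.7 0; 7.6 0 0 13.7 0"
}}

```text
time: 15.7
tcp_pos: [603.0, -276.3, 65.6]
tool_rot: [2.623, -1.728, 0.001]
ft_force: [-0.1, 0.3, 0.3]
gripper_width: 0.889
```

```bash
python3 go.py 602.4 -278.5 21.5 203.2
```

```text
shift [0.17 0.14 4.41] turn 0.001 yaw -156.8 tcp [ 603.  -276.3   65.6] q [-0.14  0.49 -0.22  0.   -0.86  0.54] f [-0.1  0.3  0.3] w 76.0 t 15.7
```

{"api": "play_rows", "payload": {
  "steps": "7.6 0.17 0.14 2 0; 7.6 0.17 0.14 4.3 0; 7.6 0.17 0.14 4.3 0; 7.6 0.17 0.14 4.3 0"
}}

```text
time: 16.2
tcp_pos: [603.1, -278.5, 23.9]
tool_rot: [-2.623, 1.728, -0.004]
ft_force: [0.4, -0.1, -0.3]
gripper_width: 0.89
```

{"api": "play_rows", "payload": {
  "steps": "5 0 0 0 0; 5 0 0 0 0; 5 0 0 0 0; 5 0 0 0 0; 5 0 0 0 0"
}}

```text
time: 16.82
tcp_pos: [602.7, -278.5, 23.6]
tool_rot: [-2.623, 1.728, -0.004]
ft_force: [-1.3, 0.5, 5.8]
gripper_width: 0.645
```

```bash
python3 go.py 602.4 -278.5 220 203.2
```

```text
shift [ 2.000e-02 -1.000e-02 -1.964e+01] turn 0.001 yaw -156.8 tcp [ 602.7 -278.5   23.6] q [-0.14  0.54 -0.25  0.   -0.77  0.54] f [-1.3  0.5  5.8] w 55.1 t 16.825
```

{"api": "play_rows", "payload": {
  "steps": "5 0 0 -3 0; 5 0 0 -8 0; 5 0 0 -14 0; 5 0 0 -19.6 0; 5 0 0 -19.6 0"
}}

```text
time: 17.45
tcp_pos: [604.2, -279.1, 224.5]
tool_rot: [-2.62, 1.727, -0.016]
ft_force: [1.1, 1.0, -2.5]
gripper_width: 0.643
```

```bash
python3 - <<'E'
from m import *
a=snap('side','s6');h=load('s6')
s=monitor.get_state();t=np.array(s['tcp_pos']);u,v=proj('side',t);print(u,v,t,proj('side',t-[0,0,7.6]))
C=cv2.inRange(h,(0,130,50),(9,255,255))|cv2.inRange(h,(172,130,50),(180,255,255))
x0,y0,x1,y1=[int(4*k) for k in(u-30,v-20,u+30,v+35)]
rect(C,'side',t[2]-7.6,'held',x0,y0,x1,y1)
E
python3 go.py 543.9 -2 220 173.8
```

```text
275.27982783730926 117.51551023511287 [ 602.74948003 -278.36994295  221.08823997] [275.14115618 119.72735253]
held [ 604.4 -287.4   58.2   73.8] centroid [ 603.1 -285.3] axis 108.0
shift [-27.72  -5.48   0.05] turn 0.513 yaw -156.8 tcp [ 602.7 -278.4  221.1] q [-0.14  0.35 -0.05  0.   -1.16  0.54] f [-0.3 -0.5 -2. ] w 55.0 t 17.5
```

Run:
```python
from m import *
a=cv2.imread('pics/s6.png');h=load('s6')
C=cv2.inRange(h,(0,130,50),(9,255,255))|cv2.inRange(h,(172,130,50),(180,255,255))
C=cv2.cvtColor(C,cv2.COLOR_GRAY2BGR)
f=lambda i,k:cv2.resize(i[87*k:147*k,245*k:305*k],(400,400),interpolation=cv2.INTER_CUBIC)
cv2.imwrite('pics/c7.png',np.hstack([f(a,1),f(C,4)]))
```

```text
(no output)
```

View pics/c7.png

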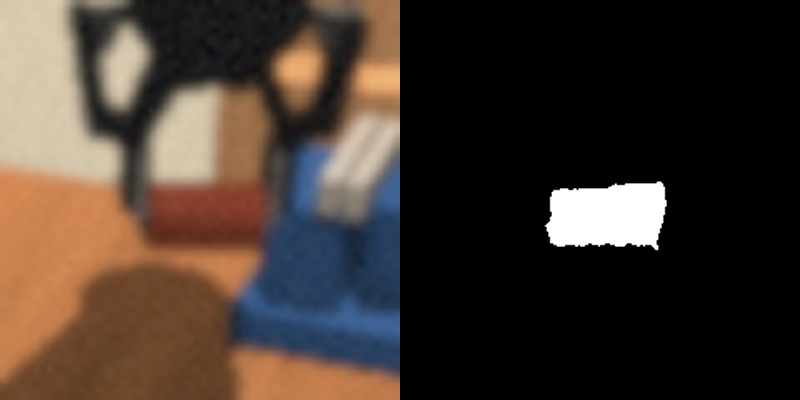

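Copper is held level, centre at crop (207,215). The side view suggests about 1–4 mm lateral offset toward -y and the top view about 0, so I'll allow 1.5 mm and let the groove self-centre it.

{"api": "play_rows", "payload": {
  "steps": "5 -5.5 -1.1 0 0.1; 5 -11 -2.2 0 0.2; 5 -16.5 -3.3 0 0.3; 5 -22 -4.4 0 0.4; 5 -27.6 -5.5 0 0.513"
}}

```text
time: 18.12
tcp_pos: [542.1, -1.4, 216.5]
tool_rot: [2.093, -2.341, -0.002]
ft_force: [1.8, -0.0, -1.2]
gripper_width: 0.65
```

{"api": "play_rows", "payload": {
  "steps": "5 0 0 0 0; 5 0 0 0 0; 5 0 0 0 0"
}}

```text
time: 18.5
tcp_pos: [543.4, -3.8, 217.1]
tool_rot: [2.097, -2.338, -0.001]
ft_force: [-0.3, -0.3, -1.8]
gripper_width: 0.644
```

```bash
python3 go.py 544.1 -0.5 160 173.8
```

```text
shift [-0.34 -0.04  5.71] turn -0.001 yaw 173.8 tcp [543.4  -3.8 217.1] q [ 0.35  0.16 -0.32 -0.   -1.09 -0.46] f [-0.3 -0.3 -1.8] w 55.0 t 18.5
```

{"api": "play_rows", "payload": {
  "steps": "5 -0.3 0 0 0; 5 -0.3 0 2.8 0; 5 -0.3 0 5.7 0; 5 -0.3 0 5.7 0; 5 -0.3 0 5.7 0"
}}

```text
time: 19.12
tcp_pos: [544.6, -0.2, 161.7]
tool_rot: [-2.098, 2.338, -0.001]
ft_force: [-0.2, -0.4, -0.7]
gripper_width: 0.643
```

```bash
python3 go.py 544.1 -0.5 144 173.8
python3 - <<'E'
from m import *
a=snap('side','s7')
t=np.array(monitor.get_state()['tcp_pos']);u,v=proj('side',t).astype(int);print(u,v,proj('side',t-[0,0,7.6]))
cv2.imwrite('pics/c8.png',cv2.resize(a[v-25:v+35,u-40:u+40],(800,600),interpolation=cv2.INTER_CUBIC)[:,:,::-1])
E
```

```text
shift [0.04 0.05 1.77] turn -0.0 yaw 173.8 tcp [ 5.446e+02 -2.000e-01  1.617e+02] q [ 0.36  0.22 -0.39  0.   -0.96 -0.47] f [-0.2 -0.4 -0.7] w 54.9 t 19.125
264 183 [264.17039509 185.90005093]
```

View pics/c8.png

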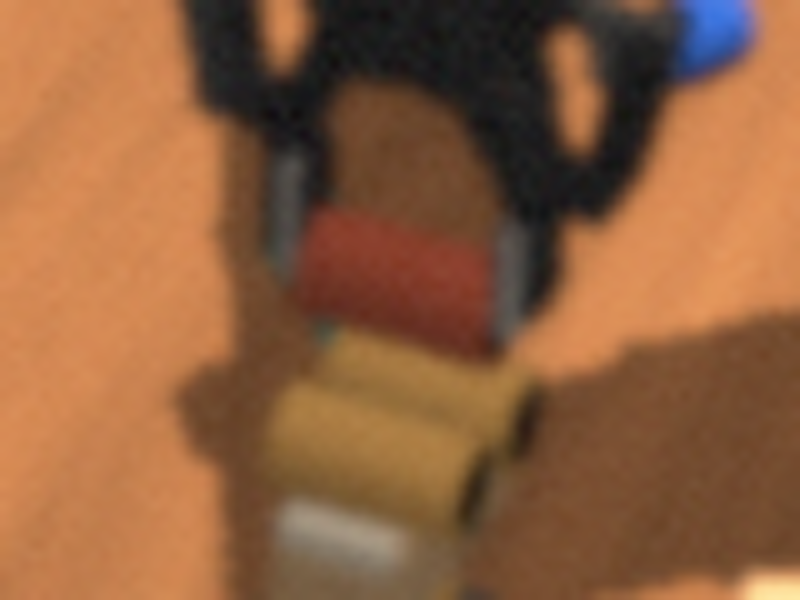

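Copper hovers over the two touching brass tubes, parallel to them (crop: copper (398,280), brass (380,455) and (430,390)). The offset agrees with the 1–1.5 mm I allowed, so I'll lower to about 142.

{"api": "play_rows", "payload": {
  "steps": "5 0 0.05 0.9 0; 5 0 0.05 1.7 0; 5 0 0.05 1.7 0; 5 0 0.05 1.7 0"
}}

```text
time: 19.68
tcp_pos: [543.5, 0.2, 143.8]
tool_rot: [2.098, -2.338, 0.0]
ft_force: [0.0, -0.8, -1.0]
gripper_width: 0.642
```

{"api": "play_rows", "payload": {
  "steps": "5 0 0 0.15 0; 5 0 0 0.15 0; 5 0 0 0.15 0"
}}

```text
time: 20.05
tcp_pos: [543.4, 0.1, 142.3]
tool_rot: [-2.098, 2.338, -0.0]
ft_force: [-0.2, 0.0, -2.1]
gripper_width: 0.642
```

{"api": "play_rows", "payload": {
  "steps": "5 0 0.05 0.1 0; 5 0 0.05 0.1 0; 5 0 0.05 0.1 0"
}}

```text
time: 20.42
tcp_pos: [543.1, 0.1, 141.5]
tool_rot: [-2.098, 2.338, -0.0]
ft_force: [-0.5, -1.2, 0.5]
gripper_width: 0.646
```

{"api": "play_rows", "payload": {
  "steps": "5 0 -0.09 0 0; 5 0 -0.09 0.07 0; 5 0 -0.09 0.07 0"
}}

```text
time: 20.8
tcp_pos: [543.3, -0.5, 141.2]
tool_rot: [2.098, -2.337, 0.0]
ft_force: [-4.3, -1.5, 9.0]
gripper_width: 0.647
```

Contact came at exactly the predicted groove height (141.2). Release slowly and retreat.

{"api": "play_rows", "payload": {
  "steps": "5.6 0 0 -0.05 0; 5.8 0 0 -0.05 0; 6.2 0 0 -0.05 0; 6.8 0 0 -0.05 0; 6.8 0 0 -0.05 0"
}}

```text
time: 21.42
tcp_pos: [543.9, 0.2, 141.0]
tool_rot: [-2.098, 2.338, -0.0]
ft_force: [-0.2, 0.5, 0.7]
gripper_width: 0.797
```

{"api": "play_rows", "payload": {
  "steps": "6.8 0 0 -1.5 0; 6.8 0 0 -4 0; 6.8 0 0 -8 0; 6.8 0 0 -13 0; 6.8 0 0 -13 0"
}}

```text
time: 22.05
tcp_pos: [546.0, 0.4, 276.7]
tool_rot: [-2.094, 2.332, -0.007]
ft_force: [0.1, 0.2, -0.9]
gripper_width: 0.793
```

{"api": "play_rows", "payload": {
  "steps": "6.8 -6 0 0 0; 6.8 -12 0 0 0; 6.8 -18 0 0 0; 6.8 -24 0 0 0; 6.8 -24 0 0 0"
}}

```text
time: 22.68
tcp_pos: [569.5, 242.3, 270.4]
tool_rot: [2.102, -2.334, -0.0]
ft_force: [-0.2, -0.9, -0.9]
gripper_width: 0.791
```

Run:
```python
from m import *
a=snap('side','s9');b=snap('top','t9');h=load('t9')
C=cv2.inRange(h,(0,150,90),(9,255,255))|cv2.inRange(h,(174,150,90),(180,255,255))
rect(C,'top',133.7,'cu',235*4,175*4,285*4,220*4)
c1=cv2.resize(a[170:245,220:320],(400,300),interpolation=cv2.INTER_CUBIC)
c2=cv2.resize(b[165:240,210:310],(400,300),interpolation=cv2.INTER_CUBIC)
cv2.imwrite('pics/c9.png',np.hstack([c1,c2])[:,:,::-1])
s=monitor.get_state();print(s['tcp_pos'],s['ft_force'],s['time'])
```

```text
cu [543.9  -2.   29.2  59.3] centroid [543.9  -1.7] axis 174.3
[569.29865208 239.30362422 270.79411358] [ 0.26055794 -1.0607666  -0.4400277 ] 22.775
```

View pics/c9.png

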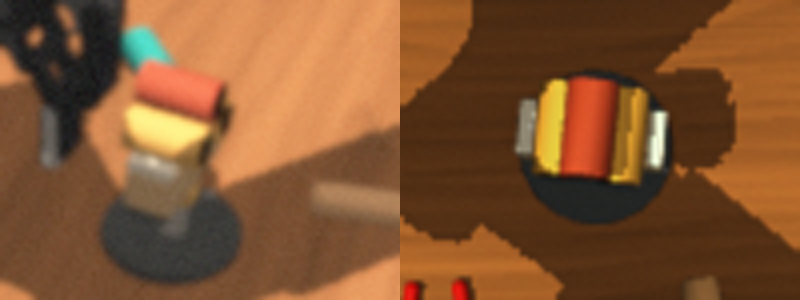

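The pyramid stands by itself: copper in the groove (top crop (590,128)) between the two brass tubes. Copper centre measures (543.9,-2.0) with axis 174.3°; the seat is (544,-1.5) at 173.8°. The gripper is clear, so I'm handing in.

```bash
python3 -c "
from station import workorder
print(workorder.job_done())"
```

```text
the job is handed in; nothing more can be done
None
```

The three-tube bundle is built on the stand's firebrick, and I handed the job in at about 23 s of the 72 s allowed. I gripped each tube by its end faces and set the two brass tubes down first. The copper went into the groove last.

What the last checks showed (positions are relative to the seat, from the top camera):

| Tube | Along the tubes (seat x) | Stop to stop (seat y) | Axis |
|---|---|---|---|
| First brass | -0.1 mm | -16.7 mm | 171.0° |
| Second brass | about 0 mm | about +15.7 mm | not measured |
| Copper | about 0 mm | -0.5 mm | 174.3° (seat 173.8°) |

- **Copper:** it touched down at the groove height I had predicted, and both cameras show it standing by itself with the gripper clear.
- **Forces:** the highest wrist force I read was about 10 N.
- **Brass after the copper went on:** I did not re-measure the brass tubes; the final picture shows them in place on both sides.
- **First brass angle:** its 171.0° reading is nearly 3° off the seat's 173.8°, but the mask was coarse and it looks parallel to the stop in the picture.
- **Second brass position:** it comes from one edge only, because the arm hid part of the tube.
- **Copper offset in the gripper:** the two cameras disagreed by up to 4 mm. I allowed 1.5 mm, and a closer side view agreed with that.

I did not touch the grey steel tube or anything else on the bench. I did not check their positions again at the end.

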